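Click both stirrer dials to medium

TASK

One of the two white stirrers is set to slow (small blue dot) and the other to fast (small red dot), and they should run alike: with a fingertip against the knurled rim, gently turn each black dial one click to medium, so that its white pointer line rests at the big green dot. Do not grip, lift or disturb anything: the beakers stay standing on their plates and the things on the desk stay where they are.

Things in the scene. Friction and masses are not known exactly. Their poses are not given: they have to be found in the camera images.
- stirrer_a: White bench stirrer fixed to the desk, deck 40 mm above it. Origin: on the desk under the axis of its black dial; the housing reaches 62 mm along -x (front), 163 mm along +x (back), 63 mm to each side. Centred 110 mm along +x is a white 100 mm square plate, top 52 mm above the desk, with a beaker on it.
- dial_a_top (a point): Top centre of the black knurled dial of stirrer_a: radius 45 mm, 26 mm tall, upright axis, top 69.5 mm and underside 43.5 mm above the desk, 3.5 mm above the deck. Its upright rubbery rim is free at the front and sides; behind, from -0.95 to 0.95 rad off +x, a fixed white scale strip (top 62 mm up) stands 3 mm off it. It only turns, never sinks. Leaving a notch takes 2 to 3 N along the rim.
- dial_a (a joint): Dial of stirrer_a, rad, growing clockwise from above. Clicks at 0 slow (white pointer line at small blue dot, left), 0.7 medium (big green dot, towards the plate), 1.4 fast (small red dot, right); stops just beyond. One dial starts slow, the other fast. Past half-way (0.35 rad) it snaps on into the next click by itself.
- beaker_a: Clear glass beaker with a white stir bar in it, 66 mm wide, 80 mm tall, standing loose on the plate of stirrer_a; origin at the centre of its underside. Only stands there: leave it.
- stirrer_b: White bench stirrer fixed to the desk, deck 40 mm above it. Origin: on the desk under the axis of its black dial; the housing reaches 62 mm along -x (front), 163 mm along +x (back), 63 mm to each side. Centred 110 mm along +x is a white 100 mm square plate, top 52 mm above the desk, with a beaker on it.
- dial_b_top (a point): Top centre of the black knurled dial of stirrer_b: radius 45 mm, 26 mm tall, upright axis, top 69.5 mm and underside 43.5 mm above the desk, 3.5 mm above the deck. Its upright rubbery rim is free at the front and sides; behind, from -0.95 to 0.95 rad off +x, a fixed white scale strip (top 62 mm up) stands 3 mm off it. It only turns, never sinks. Leaving a notch takes 2 to 3 N along the rim.
- dial_b (a joint): Dial of stirrer_b, rad, growing clockwise from above. Clicks at 0 slow (white pointer line at small blue dot, left), 0.7 medium (big green dot, towards the plate), 1.4 fast (small red dot, right); stops just beyond. One dial starts slow, the other fast. Past half-way (0.35 rad) it snaps on into the next click by itself.
- beaker_b: Clear glass beaker with a white stir bar in it, 66 mm wide, 80 mm tall, standing loose on the plate of stirrer_b; origin at the centre of its underside. Only stands there: leave it.
- forceps: Steel forceps, 135 x 24 x 10 mm, lying on the desk between the stirrers; bystander.
- tape_roll: Roll of tape, 100 mm across, 25 mm tall, lying flat; bystander.
- scissors: Scissors, 145 x 50 x 6 mm, lying flat; bystander.
- timer: Small white timer, 41 x 66 x 67 mm, standing behind; bystander.
Not all that is in view belongs to the job. Leave any purple, turquoise or yellow look-alike of the beaker_b alone.

How it is judged:
On the way, in this order (a step that is already met when the one before it is completed fails the run):
1. one dial has clicked into medium ((value of joint dial_a between 0.55 and 0.85 rad or value of joint dial_b between 0.55 and 0.85 rad)), for 0.2 s.
2. both dials rest in medium (value of joint dial_a between 0.55 and 0.85 rad and value of joint dial_b between 0.55 and 0.85 rad), for 0.2 s.
At the end, for the whole second after the job is handed in: Both dials read 0.55 to 0.85 rad (in the medium notch at 0.7) and are at rest; both beakers stand upright within 20 mm of where they stood, and the forceps, tape, scissors and timer lie within 30 mm of where they were (all of step 2 and velocity of joint dial_a between -0.1 and 0.1 rad/s and velocity of joint dial_b between -0.1 and 0.1 rad/s and distance of each of beaker_a, beaker_b from where it was at the start of the episode below 0.02 m and angle between each of beaker_a, beaker_b's own z axis and vertical below 0.2 rad and distance of each of forceps, tape_roll, scissors, timer from where it was at the start of the episode below 0.03 m); the robot touches nothing.
It fails at once if a beaker was lifted, tipped or pushed away (not (distance of beaker_a from where it was at the start of the episode below 0.02 m and angle between beaker_a's own z axis and vertical below 0.2 rad) or not (distance of beaker_b from where it was at the start of the episode below 0.02 m and angle between beaker_b's own z axis and vertical below 0.2 rad)).
It fails at once if a thing on the desk was moved or lifted (distance of any of forceps, tape_roll, scissors, timer from where it was at the start of the episode above 0.03 m).
It fails at once if a dial or its stirrer was pressed or squeezed harder than 45 N (contact force between any of the fingers, the arm and stirrer_a above 45 N or contact force between any of the fingers, the arm and stirrer_b above 45 N).
It also fails if it takes over 54 s, if anything falls off the work surface, if the arm or the gripper's body presses on something with over 40 N, if the wrist force passes 120 N, or if a joint passes its speed limit or range.

ROBOT

A 7-joint arm with a two-finger parallel gripper is mounted at the origin on a cart in front of the work surface, level with it; the furniture and walls round the work are solid. World frame = base frame: x ahead of the robot, y to its left, z up, the work surface at z = 0. Lengths are in m, angles in rad, forces in N, time in s.
With the tool pointing down it reaches from about 0.425 to 0.925 m from the base axis. Payload 6.8 kg.
Tool frame: the origin (TCP) lies between the finger pads; the fingertips stand 14 mm ahead of it and the grasp point (between the pads) lies 5 mm behind it; z points along the fingers, y is the line along which they close (so a half turn about z gives the same grasp; the last joint's range is limited). The gripper opens to 85 mm and grips with 20 to 120 N. Pads are 22 mm wide; open, the fingers measure 114 mm over their backs; the gripper's body (76 mm by 85 mm) begins 54 mm behind the grasp point. The pads swing forward as they close: fully open they stand 13 mm farther back than shut.
Start: joints at [-1.376, 0.477, 0.022, 1.555, -0.011, 1.109, -0.083], TCP at [0.201, 0.644, 0.245] pointing down, gripper open.
Joint ranges: [-2.96, 2.96], [-0.34, 2.1], [-1.41, 1.46], [0.24, 2.44], [-1.37, 4.51], [0.17, 1.92], [-2.96, 2.96]. Speed limits (rad/s): [2.39, 2.39, 3.14, 3.14, 3.14, 3.14, 3.14].

INTERFACE

Orientations are given as a rotation vector (axis times angle).
In Python, from bench import r, eyes, ticket gives the robot as it stands. The module is installed in compiled form; this text tells all that it offers.
- The arm moves only by the tool arm_command, never from a script. Its argument "plan" is text: rows parted by semicolons, each of 4 numbers parted by spaces: the shift along the tool's x, y, z in m, then the turn about the tool's z in degrees. In form: tx ty tz yaw; .... A call has 1 to 20 rows; each row shifts and turns the commanded pose from where the row before left it, along the tool's axes as they then stand; what a row does not reach is not made up. A row lasts 1/8 s, in which the tool goes at most 62.5 mm and 10.7 degrees, less where a joint would pass 70% of its speed; a pose out of reach is approached as far as the arm can. A call is refused whole if a number of a shift passes 0.0625 or a number of a turn 10.7, either way. A call with a gripper value outside its range is refused whole. "hand" is the closure, from -1 (fully open) to 1 (shut), set as the call begins (left out, the last holds). The fingers move at their own pace and stop on an object; "grip_force" is the grip in N (left out, the last holds). Time passes only in rows, so rows that do not move let the fingers close. It gives the time, the measured TCP pose, the force, the opening and the grip force at its end, in the units of the state.
- r.get_obs(): the state, without advancing time (a new reading comes with each control period).
- eyes.grab_frame(name): name is "side" or "top"; returns (picture, depth): 420x560x3 uint8, red, green, blue; 420x560 float32, m along the optical axis (not along the pixel's ray), 0 where there is no reading.
- eyes.calibration(name): a dict with "fov_y" (degrees; the focal length in pixels is half the picture's height over the tangent of half this angle, whatever the lens; pixels are square), "cx", "cy" (the principal point, pixels), "origin" and "attitude" of the camera in the world. Camera axes: x right, y up, looking along -z (the intrinsics and any distortion apply to the point x, -y, -z); pixel columns grow to the right and rows downward; lengths in m; the calibration is good to about 2 mm. A picture is of the moment at which its call begins. calibration takes no time and is no camera call.
- ticket.hand_in(): hands the job in; it is judged then, once.
The state is a dict: "clock": time; "joints": joint angles; "qvel": joint speeds; "tau": joint torques, N m; "tcp_pos": TCP position; "orientation": TCP orientation; "contact_force": force on the tool from outside, world axes, zero at the start; "moment": the same for the moment, N m; "grip_width": finger opening in m; "gripper_force": force on a finger pad.
Only numpy, scipy, OpenCV 4.12 (cv2) and the standard library are available. Lean on these libraries where they do the work, as an engineer would, in place of code of your own. Each camera call takes 0.05 s, during which the arm holds its last target. There are 200 camera calls.

## Working session

There is one attempt and no reset: what is moved stays moved. The work goes in short steps, Python scripts to look and compute and a tool call to move; the robot and the scene stay as the last step left them, time stands still between calls to the robot, and variables do not carry over. Pictures are saved under pics/ and viewed, at most 10 in all, crops included, and the job is handed in when it is done.

Besides the shell and the picture viewer there is one more tool, called after "Request:" in YAML: its name, and indented under it one key for each argument. arm_command: Moves the arm, as the interface text tells. Its arguments: {"type":"object","properties":{"plan":{"type":"string"},"hand":{"type":"number"},"grip_force":{"type":"number"}},"required":["plan"]}

```bash
mkdir -p pics
cat > h.py <<'E'
import numpy as np, cv2
from bench import r, eyes, ticket
from scipy.spatial.transform import Rotation as R
E
python3 - <<'E'
from h import *
for n in("top","side"):
    p,d=eyes.grab_frame(n); np.savez(f"pics/{n}0.npz",p=p,d=d)
    cv2.imwrite(f"pics/{n}0.png",cv2.cvtColor(p,cv2.COLOR_RGB2BGR)); print(eyes.calibration(n))
print(r.get_obs())
E
```

```text
{'fov_y': 43.5417614517959, 'cx': 286.3048491697956, 'cy': 203.17615616721645, 'origin': array([ 2.96193987e-01, -1.57371640e-03,  1.79251506e+00]), 'attitude': array([ 0.13588526, -0.10706774, -1.57969817])}
{'fov_y': 49.724113247051626, 'cx': 270.4529810116846, 'cy': 212.5703446747601, 'origin': array([0.44692441, 1.10131053, 0.74003057]), 'attitude': array([ 0.0779523 , -1.49337139, -2.68112913])}
{'clock': 0.1, 'joints': array([-1.37608534,  0.4777119 ,  0.02231344,  1.55637964, -0.01148227,
        1.10926741, -0.08310967]), 'qvel': array([ 3.91427460e-04, -1.93329592e-03,  7.64730228e-04, -3.74070275e-03,
        3.21516345e-04, -1.56122603e-03, -2.56801875e-06]), 'tau': array([ 4.55356625e-03, -5.97763717e+01,  1.61390070e+00, -2.81956941e+01,
        1.28446467e-02,  4.95192318e-03, -4.86120797e-06]), 'tcp_pos': array([0.20113117, 0.64379689, 0.24441463]), 'orientation': array([-4.73751739e-01, -3.10553755e+00,  2.56589414e-03]), 'contact_force': array([ 0.19912126,  0.551678  , -0.66163153]), 'moment': array([ 0.01212087,  0.04446769, -0.0663884 ]), 'gripper_force': 0.0, 'grip_width': 0.08562676001983029}
```

View pics/top0.png

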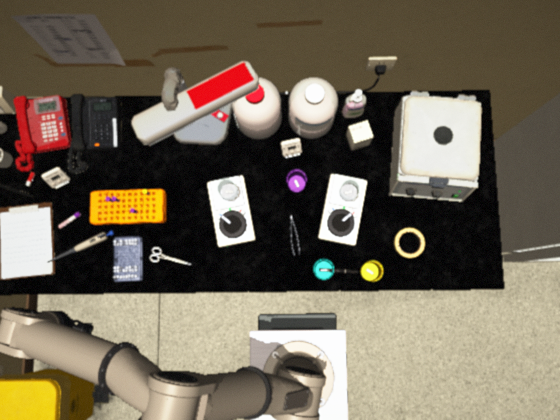

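View pics/side0.png

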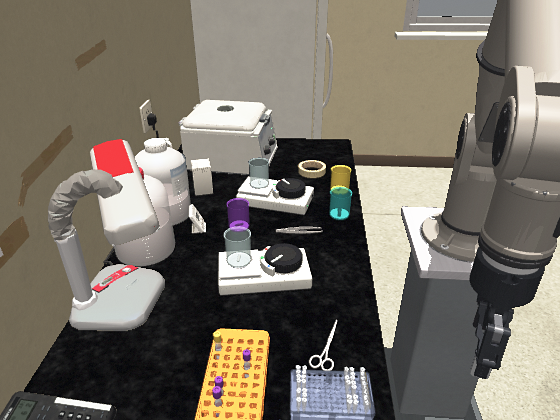

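```bash
cat >> h.py <<'E'
def world(n,u,v,d):
    c=eyes.calibration(n); f=210/np.tan(np.radians(c["fov_y"]/2))
    u,v,d=map(np.asarray,(u,v,d))
    P=np.stack([(u-c["cx"])/f*d,-(v-c["cy"])/f*d,-d],-1)
    return P@R.from_rotvec(c["attitude"]).as_matrix().T+c["origin"]
E
python3 - <<'E'
from h import *
out=[]
for n,boxes in (("top",[(195,165,265,255),(310,165,380,255)]),("side",[(205,220,325,300),(225,150,345,230)])):
    z=np.load(f"pics/{n}0.npz");p,d=z["p"],z["d"]
    V,U=np.mgrid[:420,:560]; W=world(n,U,V,d)
    for k,(a,b,c,e) in enumerate(boxes):
        w=W[b:e,a:c].reshape(-1,3); q=p[b:e,a:c].reshape(-1,3).astype(int)
        top=(q.max(1)<70)&(w[:,2]>.055)&(w[:,2]<.085)
        t=w[top]; (cx,cy),rad=cv2.minEnclosingCircle(t[:,:2].astype(np.float32))
        print(n,k,"dial n",top.sum(),"mean",t.mean(0),"medz",np.median(t[:,2]),"circ",cx,cy,rad)
        wh=(q.min(1)>150)&(w[:,2]>.03)&(w[:,2]<.048); dk=w[wh]
        print("  deck z",np.median(dk[:,2]),cv2.minAreaRect(dk[:,:2].astype(np.float32)))
        tab=(q.max(1)<50)&(w[:,2]<.03); print("  desk z",np.median(w[tab][:,2]))
        cr=cv2.cvtColor(p[b:e,a:c],cv2.COLOR_RGB2BGR); out.append(cv2.resize(cr,(400,300) if n=="side" else (233,300),interpolation=cv2.INTER_CUBIC))
cv2.imwrite("pics/crop1.png",np.vstack([np.hstack([out[0],out[1],np.zeros((300,334,3),np.uint8)]),np.hstack(out[2:])]))
E
```

```text
top 0 dial n 228 mean [0.49711226 0.2075561  0.06997458] medz 0.07022327403475903 circ 0.49768343567848206 0.2091880738735199 0.031109768897294998
  deck z 0.039868638178502724 ((0.5467234253883362, 0.2177017331123352), (0.22336818277835846, 0.12526817619800568), 10.553377151489258)
  desk z -0.0004278128360963862
top 1 dial n 235 mean [ 0.49727189 -0.14787293  0.0698576 ] medz 0.07035152548990742 circ 0.5036793351173401 -0.1486799716949463 0.035239819437265396
  deck z 0.03995739223326933 ((0.5474161505699158, -0.16042831540107727), (0.1254068911075592, 0.2244768887758255), 77.90608978271484)
  desk z -0.00035295249717315347
side 0 dial n 748 mean [0.49778262 0.21802435 0.0682021 ] medz 0.06940460485295785 circ 0.49766239523887634 0.210164874792099 0.04871528968214989
  deck z 0.0391824596921414 ((0.5471935868263245, 0.22177618741989136), (0.2207845151424408, 0.12679027020931244), 10.36219596862793)
  desk z 7.464552297414828e-05
side 1 dial n 431 mean [ 0.50306184 -0.14440123  0.06830646] medz 0.06953568620103123 circ 0.5691128969192505 -0.17759273946285248 0.21276095509529114
  deck z 0.039460054391746546 ((0.5208019018173218, -0.269112765789032), (0.3655026853084564, 0.22323927283287048), 76.18938446044922)
  desk z 0.0005818802085471031
```

View pics/crop1.png

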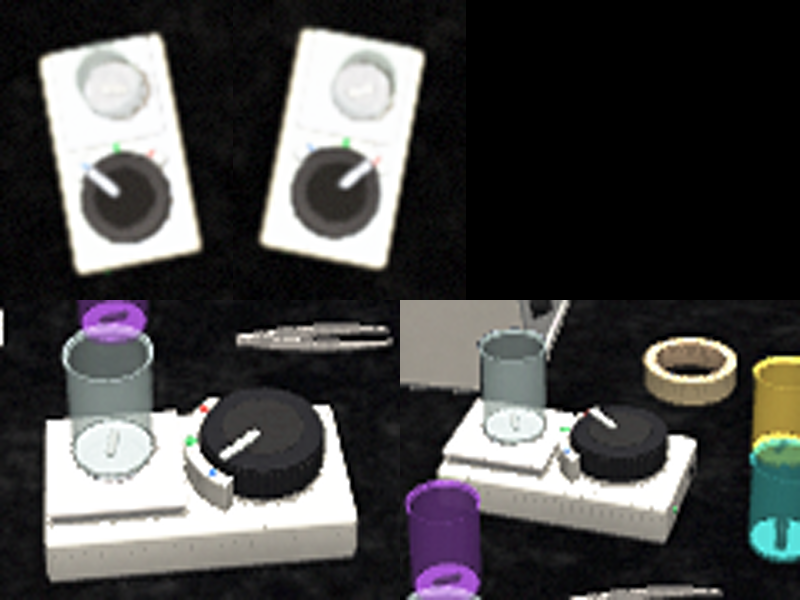

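Top view: the left dial (232,224) points at blue (slow), so it turns clockwise. The right dial (341,223) points at red (fast), so it turns counter-clockwise. Both clear beakers stand on the stirrers; the purple (296,181), turquoise (323,270) and yellow (371,270) beakers are look-alikes to leave alone. Dial axes are about (0.497, 0.210) and (0.498, -0.150), and the heights (70 mm dial, 40 mm deck, 0 desk) agree with the description.

Request:
arm_command:
  plan: "-0.0337 -0.0336 0 0;-0.0337 -0.0336 0 0;-0.0337 -0.0336 0 0;-0.0337 -0.0336 0 0;-0.0337 -0.0336 0 0;-0.0337 -0.0336 0 0;-0.0337 -0.0336 0 0;-0.0337 -0.0336 0 0;-0.0337 -0.0336 0 0;-0.0337 -0.0336 0 0;0 0 0 0;0 0 0 0;0 0 0.04 0;0 0 0.04 0;0 0 0 0;0 0 0 0"
  hand: 1
  grip_force: 20

```text
clock: 2.1
tcp_pos: [0.423, 0.2242, 0.1663]
orientation: [0.472, 3.105, 0.001]
contact_force: [0.4, -0.3, 1.2]
grip_width: 0.0002
gripper_force: 0.0
```

Request:
arm_command:
  plan: "0 0 0.03 0;0 0 0.03 0;0 0 0.03 0;0 0 0.01 0;0 0 0 0;0 0 0 0"

```text
clock: 2.85
tcp_pos: [0.4237, 0.2238, 0.0666]
orientation: [0.474, 3.104, 0.003]
contact_force: [0.4, -0.8, 0.2]
grip_width: -0.0001
gripper_force: 0.0
```

Run:
```python
from h import *
p,d=eyes.grab_frame("side"); cv2.imwrite("pics/s1.png",cv2.cvtColor(cv2.resize(p[190:330,180:380],None,fx=4,fy=4,interpolation=2),4))
o=r.get_obs();print(o["tcp_pos"],o["contact_force"])
```

```text
[0.42359565 0.22370817 0.0665465 ] [-0.01186298 -0.19807     0.16980705]
```

View pics/s1.png

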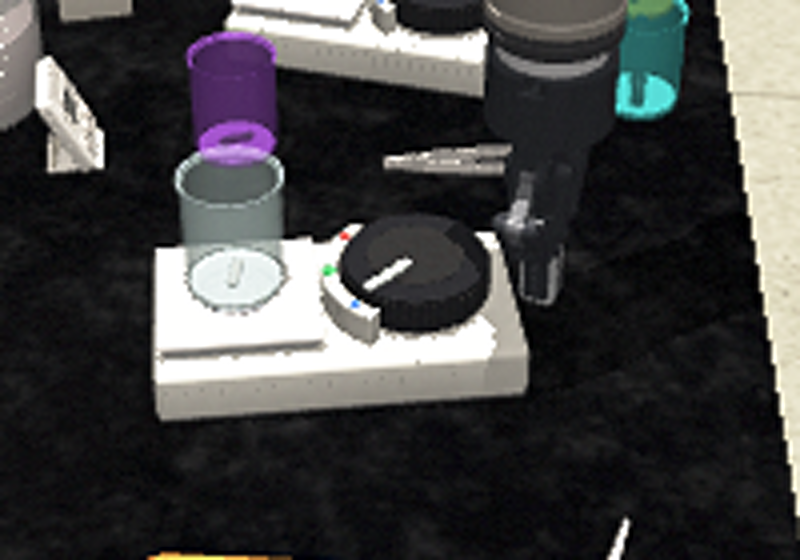

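The closed fingertip stands in front of the dial rim, at crop pixel (540,285), clear of it and above the deck. Now I approach.

Request:
arm_command:
  plan: "-0.005 0 0 0;-0.005 0 0 0;-0.003 0 0 0;0 0 0 0;0 0 0 0"

```text
clock: 3.52
tcp_pos: [0.435, 0.2192, 0.0652]
orientation: [-0.474, -3.105, 0.0]
contact_force: [0.1, 0.8, 0.7]
grip_width: -0.0001
gripper_force: 0.0
```

Request:
arm_command:
  plan: "-0.002 0 0 0;-0.002 0 0 0;0 0 0 0;0 0 0 0"

```text
clock: 4.03
tcp_pos: [0.4389, 0.2181, 0.0653]
orientation: [-0.474, -3.106, -0.0]
contact_force: [-0.7, 0.2, 0.1]
grip_width: 0.0001
gripper_force: 0.0
```

Request:
arm_command:
  plan: "-0.002 0 0 0;0 0 0 0;0 0 0 0"

```text
clock: 4.4
tcp_pos: [0.4409, 0.2174, 0.0653]
orientation: [-0.474, -3.106, 0.0]
contact_force: [0.6, 0.4, 0.1]
grip_width: -0.0002
gripper_force: 0.0
```

Request:
arm_command:
  plan: "-0.002 0 0 0;0 0 0 0;0 0 0 0"

```text
clock: 4.78
tcp_pos: [0.4428, 0.2168, 0.0653]
orientation: [-0.474, -3.106, 0.0]
contact_force: [-0.5, 0.1, 0.1]
grip_width: -0.0001
gripper_force: 0.0
```

Request:
arm_command:
  plan: "-0.001 0 0 0;0 0 0 0;0 0 0 0"

```text
clock: 5.15
tcp_pos: [0.4436, 0.2165, 0.0653]
orientation: [-0.474, -3.105, 0.0]
contact_force: [-1.3, 0.1, 0.2]
grip_width: 0.0001
gripper_force: 0.4
```

Contact may be starting.

Request:
arm_command:
  plan: "-0.001 0 0 0;0 0 0 0;0 0 0 0"

```text
clock: 5.52
tcp_pos: [0.4437, 0.2163, 0.0652]
orientation: [-0.473, -3.104, 0.001]
contact_force: [-4.6, 1.2, 3.2]
grip_width: 0.0002
gripper_force: 2.7
```

Request:
arm_command:
  plan: "-0.001 0 0 0;0 0 0 0;0 0 0 0"

```text
clock: 5.9
tcp_pos: [0.4438, 0.2161, 0.0651]
orientation: [-0.472, -3.103, 0.002]
contact_force: [-7.7, 2.5, 4.8]
grip_width: -0.0005
gripper_force: 4.0
```

Request:
arm_command:
  plan: "-0.0005 0.002 0 0;0 0.002 0 0;0 0.002 0 0;0 0.002 0 0;0 0.002 0 0;0 0 0 0"

```text
clock: 6.65
tcp_pos: [0.4463, 0.2257, 0.0651]
orientation: [-0.471, -3.101, 0.002]
contact_force: [-10.2, 1.2, 7.6]
grip_width: -0.0001
gripper_force: 5.4
```

Request:
arm_command:
  plan: "0 0.002 0 0;0 0.002 0 0;0 0.002 0 0;0 0 0 0"

```text
clock: 7.15
tcp_pos: [0.4484, 0.2321, 0.065]
orientation: [-0.471, -3.102, 0.001]
contact_force: [-9.6, 3.7, 6.0]
grip_width: 0.0001
gripper_force: 5.2
```

Run:
```python
from h import *
p,d=eyes.grab_frame("side"); cv2.imwrite("pics/s2.png",cv2.cvtColor(cv2.resize(p[220:300,200:330],None,fx=5,fy=5,interpolation=2),4))
```

```text
(no output)
```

View pics/s2.png

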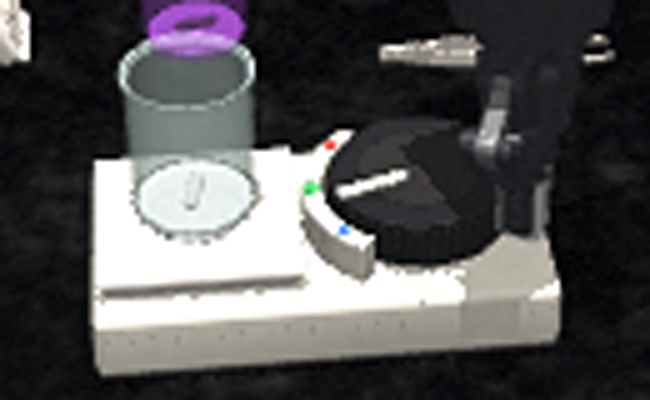

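The pointer end (340,193) is now close to the green dot (310,187) and the dial turns with the finger. I push a bit further, then back off.

Request:
arm_command:
  plan: "0 0.002 0 0;0 0.002 0 0;0 0.002 0 0;0 0.001 0 0;0 0 0 0;0.01 0 0 0;0.01 0 0 0;0.01 0 0 0;0 0 0 0;0 0 0 0"

```text
clock: 8.45
tcp_pos: [0.4247, 0.2467, 0.0654]
orientation: [0.474, 3.105, 0.0]
contact_force: [0.1, -0.4, 0.1]
grip_width: -0.0004
gripper_force: 0.0
```

Run:
```python
from h import *
p,d=eyes.grab_frame("side"); cv2.imwrite("pics/s3.png",cv2.cvtColor(cv2.resize(p[220:300,200:330],None,fx=5,fy=5,interpolation=2),4))
o=r.get_obs();print(o["tcp_pos"],o["joints"],o["orientation"])
```

```text
[0.42478537 0.24663401 0.0654112 ] [-0.79664069  0.44876294  0.17522462  2.13872492 -0.14149933  0.56407383
  0.74894541] [4.74284739e-01 3.10501654e+00 3.65065584e-04]
```

View pics/s3.png

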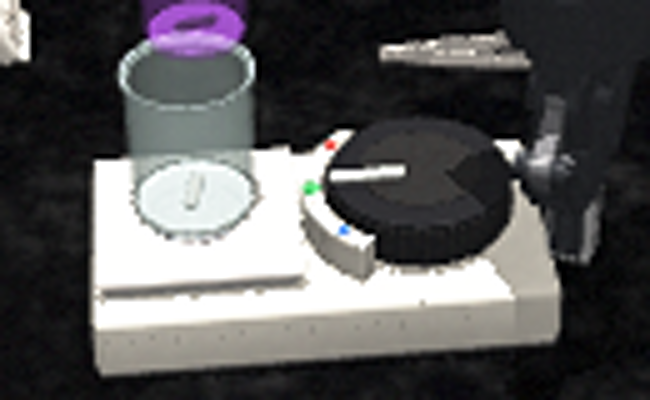

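Dial a is at medium: the pointer lines up with green. Next is the right dial.

Request:
arm_command:
  plan: "0 0 -0.04 0;0 0 -0.04 0;-0.0191 0.006 -0.02 0;-0.0191 0.006 0 0;-0.0109 -0.0349 0 0;-0.0109 -0.0349 0 0;-0.0109 -0.0349 0 0;-0.0109 -0.0349 0 0;-0.0109 -0.0349 0 0;-0.0109 -0.0349 0 0;-0.0109 -0.0349 0 0;-0.0109 -0.0349 0 0;-0.0109 -0.0349 0 0;-0.0109 -0.0349 0 0;0.0148 -0.0046 0 0;0.0148 -0.0046 0 0;0 0 0 0;0 0 0 0"

```text
clock: 10.75
tcp_pos: [0.4339, -0.1179, 0.1655]
orientation: [0.471, 3.105, 0.001]
contact_force: [-0.6, -0.4, -0.7]
grip_width: 0.0003
gripper_force: 0.0
```

Request:
arm_command:
  plan: "0 0 0.03 0;0 0 0.03 0;0 0 0.03 0;0 0 0.01 0;-0.005 0 0 0;-0.005 0 0 0;-0.005 0 0 0;0 0 0 0;0 0 0 0;0 0 0 0"

```text
clock: 12.0
tcp_pos: [0.4475, -0.1232, 0.0653]
orientation: [-0.474, -3.105, -0.0]
contact_force: [-0.6, -0.7, -0.5]
grip_width: -0.0003
gripper_force: 0.0
```

Request:
arm_command:
  plan: "-0.001 0 0 0;0 0 0 0;0 0 0 0"

```text
clock: 12.38
tcp_pos: [0.4486, -0.1236, 0.0653]
orientation: [-0.474, -3.106, 0.0]
contact_force: [-0.5, -0.0, 0.2]
grip_width: 0.0001
gripper_force: 0.0
```

Request:
arm_command:
  plan: "-0.001 0 0 0;0 0 0 0;0 0 0 0"

```text
clock: 12.75
tcp_pos: [0.4496, -0.1239, 0.0653]
orientation: [-0.474, -3.106, 0.0]
contact_force: [-0.5, -0.2, -0.4]
grip_width: 0.0002
gripper_force: 0.0
```

Request:
arm_command:
  plan: "-0.001 0 0 0;0 0 0 0;0 0 0 0"

```text
clock: 13.12
tcp_pos: [0.4499, -0.124, 0.0652]
orientation: [-0.474, -3.104, -0.0]
contact_force: [-3.4, 1.4, 2.9]
grip_width: -0.0002
gripper_force: 1.8
```

Request:
arm_command:
  plan: "-0.001 0 0 0;0 0 0 0;0 0 0 0"

```text
clock: 13.5
tcp_pos: [0.4499, -0.124, 0.0651]
orientation: [-0.474, -3.102, -0.001]
contact_force: [-6.8, 1.7, 5.9]
grip_width: 0.0
gripper_force: 3.3
```

Same push as before (1 mm more pressure), mirrored: 23 mm along -y of the tool, then back off.

Request:
arm_command:
  plan: "-0.001 -0.002 0 0;0 -0.002 0 0;0 -0.002 0 0;0 -0.002 0 0;0 -0.002 0 0;0 0 0 0"

```text
clock: 14.25
tcp_pos: [0.4469, -0.1333, 0.0648]
orientation: [-0.473, -3.101, -0.002]
contact_force: [-7.3, 3.9, 7.1]
grip_width: 0.0003
gripper_force: 4.5
```

Request:
arm_command:
  plan: "0 -0.002 0 0;0 -0.002 0 0;0 -0.002 0 0;0 -0.002 0 0;0 -0.002 0 0;0 -0.002 0 0;0 -0.001 0 0;0 0 0 0;0.01 0 0 0;0.01 0 0 0;0.01 0 0 0;0 0 0 0;0 0 0 0"

```text
clock: 15.88
tcp_pos: [0.4174, -0.1378, 0.0655]
orientation: [0.473, 3.105, 0.0]
contact_force: [0.2, 0.3, 0.6]
grip_width: -0.0001
gripper_force: 0.0
```

Run:
```python
from h import *
p,d=eyes.grab_frame("side"); cv2.imwrite("pics/s4.png",cv2.cvtColor(cv2.resize(p[145:305,190:350],None,fx=3.7,fy=3.7,interpolation=2),4))
```

```text
(no output)
```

View pics/s4.png

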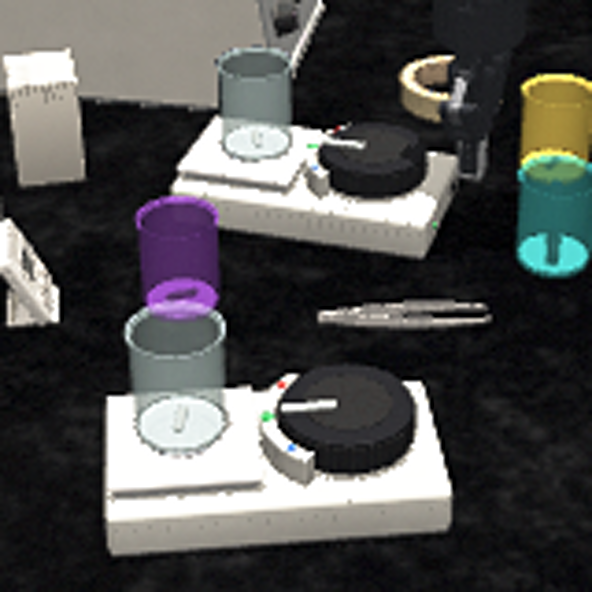

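Both pointers look at green, ends (283,407) and (320,142). I raise the arm and check both angles numerically.

Request:
arm_command:
  plan: "0 0 -0.04 0;0 0 -0.04 0;0 0 -0.03 0;0 0 0 0;0 0 0 0"

```text
clock: 16.55
tcp_pos: [0.4167, -0.1376, 0.1747]
orientation: [-0.473, -3.105, -0.0]
contact_force: [-0.1, 0.1, -0.4]
grip_width: -0.0004
gripper_force: 0.0
```

Run:
```python
from h import *
p,d=eyes.grab_frame("side"); V,U=np.mgrid[:420,:560]; W=world("side",U,V,d)
for k,(c,yaw) in enumerate([((.497,.210),10.5),((.498,-.150),-12.1)]):
    q=W-np.array([*c,.0695]); m=(np.hypot(q[...,0],q[...,1])<.043)&(abs(q[...,2])<.01)&(p.min(-1)>110)
    x,y=q[m][:,0],q[m][:,1]; a=np.degrees(np.arctan2(y.mean(),x.mean()))
    print(k,m.sum(),"joint ~",.7-np.radians(a-yaw))
print(r.get_obs()["contact_force"])
```

```text
0 34 joint ~ 0.691374696475749
1 21 joint ~ 0.722011628128869
[-0.32647351  0.29509275  0.47305012]
```

```bash
python3 -c "
from h import *
print(ticket.hand_in())"
```

```text
the job is handed in; nothing more can be done
None
```

Both dials now sit at medium, measured from the side camera at about 0.69 rad (left stirrer) and 0.72 rad (right stirrer). The arm is clear of everything and the job is handed in; I saw nothing else disturbed, but the hand-in returned no verdict.

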